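# Hang the dial timer on the rotating tool stand

## Task

The builder at the table needs to read the timer while the glue sets. Hang the dial timer by its bail on the one free hook of the rotating tool stand, with the dial facing outward (away from the stand's post), and leave the stand turned so that this hook points to the robot's edge of the table. Leave the other things on the table where they are.

Things in the scene. Friction and masses are not known exactly. Their poses are not given: they have to be found in the camera images.
- timer: Dial timer, loose, about 0.15 kg, standing upright at any yaw. White case 26 mm deep (its x), 56 wide (its y), 60 high (its z), steel wire bail on top, 97 mm overall. Origin: centre of the underside. Dial (black bezel 49 mm across, 3 mm proud, paper face with ticks, small hub) on its -x side; its +x side is the plain back with a grey battery cover.
- bail (a point): Where a hook's bar lies in the bail when it hangs: 84 mm above the timer's origin, axes as the timer's. The bail is 5 mm wire, upright in the timer's y-z plane at x = 0: legs at y = +-16 mm rise from the case top (z = 60) to z = 70, then slope together to a peak at z = 94 (wire centre lines), so a hook passes through along x.
- stand: Rotating tool stand, fixed to the table: round wooden foot 156 mm across, 30 high, and a steel post 14 mm thick. Origin: centre of the foot's underside, on the post's axis; axes parallel to the world's. On the post turns a wooden crown (36 mm across, 188 to 214 mm above the table, a knob 22 mm across above it up to 232 mm) with four equal hooks at right angles.
- crown (a joint): Angle of the crown on the post (rad), counterclockwise from above. At 0 or a whole turn (6.28) the free hook points to the robot's edge of the table (world -x), at 1.57 to world -y. Turns many times either way and stays where it is left; light friction of 0.07 N m, about 1 N of push on a hook.
- free_hook (a point): Low point of the free hook's bar (centre line), 88 mm from the post's axis, 200 mm above the table. Steel bar 6 mm thick: slopes gently down from the hub (206 mm above the table) to here, then its tip rises at about 42 degrees to 8 mm above this point, 100 mm from the axis. The point's -x points outward along the hook.
- crown_axis (a point): Point on the post's axis at the height of free_hook, turning with the crown; its -x points along the free hook. Counterclockwise from the free hook the other three hooks carry a magnifying glass, a brush and a steel set square, clipped on: up to 62 mm wide across the arm, 88 mm from the axis, from 207 down to about 60 mm above the table.
- mug: White mug, 92 mm high, 76 mm diameter plus handle, a bystander. The timer and the mug stand on opposite sides of the stand, either way round. Origin: centre of the underside.
- kit: Black plastic part of a model, about 52 x 72 x 35 mm, on the green mat on the robot's right, a bystander. Origin: centre of the underside.
- cardtray: Open red card tray, 85 x 65 x 28 mm, on the mat on the robot's left, a bystander. Origin: centre of the underside.
- glue: White glue bottle, 38 mm diameter, 115 mm high, a bystander beside the stand. Origin: centre of the underside.
- cards: Deck of blue cards in its box, 63 x 88 x 22 mm, a bystander beside the stand. Origin: centre of the underside.
- key: Small flat black plastic key-shaped model part, 43 mm long, 5 thick, on the mat in front of the stand, a bystander. Origin: near its middle, underside.
There are look-alikes about, which are no part of the job. What is shaped like the stand but green is not meant.

How it is judged:
By the outcome, as a careful person would: the job done as asked, in the order asked, and still so for the second after the job is handed in, with the robot touching nothing.
It also fails if it takes over 67 s, if anything falls off the work surface, if the arm or the gripper's body presses on something with over 40 N, if the wrist force passes 120 N, or if a joint passes its speed limit or range.

## Robot

A 6-joint arm with a two-finger parallel gripper is mounted at the origin on the work surface. World frame = base frame: x ahead of the robot, y to its left, z up, the work surface at z = 0. Lengths are in mm, angles in rad, forces in N, time in s.
With the tool pointing down it reaches from about 275 to 1000 mm from the base axis. Payload 8.4 kg.
Tool frame: the origin (TCP) lies at the very end of the fingers, on their centre line; the grasp point (between the pads) lies 19 mm behind it (r.tcp_to_grasp is the distance from the TCP to the grasp point, in mm); z points along the fingers, y is the line along which they close (so a half turn about z gives the same grasp; the last joint's range is limited). The gripper opens to 85 mm and grips with 20 to 120 N. Pads are 22 mm wide; open, the fingers measure 114 mm over their backs; the gripper's body (76 mm by 85 mm) begins 54 mm behind the grasp point. The pads swing forward as they close: fully open they stand 13 mm farther back than shut.
Start: joints at [-1.29, 0.353, 1.633, -0, 1.155, -0.002], TCP at [174.402, -600.177, 231.281] pointing down, gripper open.
Joint ranges: [-2.63, 2.63], [-0.92, 2.1], [0.06, 2.66], [-1.3, 4.44], [0, 2.69], [-3.02, 3.02]. Speed limits (rad/s): [2.22, 2.22, 2.79, 3.14, 3.14, 3.14].

## Interface

Orientations are given as [roll, pitch, yaw] about the fixed x, y, z axes, in that order (R = Rz(yaw) Ry(pitch) Rx(roll)).
In Python, from rig import r gives the robot as it stands. The module is installed in compiled form; this text tells all that it offers.
- The arm moves only by the tool play_rows, never from a script. Its argument "rows" is a list of rows, each an object with "dp": the shift along the tool's x, y, z in units of 40 mm (1.0 is 40 mm), a list of three; "turn": the turn, a rotation vector about the tool's x, y, z in units of 6 degrees (1.0 is 6 degrees), a list of three; "fingers": the closure, from 0 (fully open) to 1 (shut). In form: [{"dp": [tx, ty, tz], "turn": [wx, wy, wz], "fingers": fingers}, ...]. A call has 1 to 5 rows; each row shifts and turns the commanded pose from where the row before left it, along the tool's axes as they then stand; what a row does not reach is not made up. A row lasts 1/12 s, in which the tool goes at most 41.7 mm and 7.16 degrees, less where a joint would pass 70% of its speed; a pose out of reach is approached as far as the arm can. A call is refused whole if a number of a shift passes 1 or a number of a turn 1, either way. A call with a gripper value outside its range is refused whole. The fingers move at their own pace and stop on an object; "force" is the grip in N (left out, the last holds). Time passes only in rows, so rows that do not move let the fingers close. It gives the time, the measured TCP pose, the force, the opening and the grip force at its end, in the units of the state.
- r.sense(): the state, without advancing time (a new reading comes with each control period).
- r.grab_frame(name): name is "scene" or "top"; returns a dict with "pixels" (420x560x3 uint8, red, green, blue), "fx", "fy", "cx", "cy" (pixels), "pose" (4x4, takes a point from camera to world coordinates). Camera axes: x right, y down, z forward; pixel columns grow to the right and rows downward; lengths in mm; the calibration is good to about 2 mm. A picture is of the moment at which its call begins. There is no depth.
- r.sign_off(): hands the job in; it is judged then, once.
The state is a dict: "clock": time; "qpos": joint angles; "qvel": joint speeds; "joint_efforts": joint torques, N m; "eef_pos": TCP position; "tcp_rot": TCP orientation; "contact_force": force on the tool from outside, world axes, zero at the start; "wrist_torque": the same for the moment, N m; "opening": opening from 0.0 (shut) to 1.0 (fully open); "grasp_force": force on a finger pad.
Only numpy, scipy, OpenCV 4.12 (cv2) and the standard library are available. Lean on these libraries where they do the work, as an engineer would, in place of code of your own. Each camera call takes 0.05 s, during which the arm holds its last target. There are 200 camera calls.

## Working session

There is one attempt and no reset: what is moved stays moved. The work goes in short steps, Python scripts to look and compute and a tool call to move; the robot and the scene stay as the last step left them, time stands still between calls to the robot, and variables do not carry over. Pictures are saved under pics/ and viewed, at most 10 in all, crops included, and the job is handed in when it is done.

Besides the shell and the picture viewer there is one more tool, called as name(argument=value, ...) on one line, values as JSON. play_rows: Moves the arm, as the interface text tells. Its arguments: {"type":"object","properties":{"rows":{"type":"array"},"force":{"type":"number"}},"required":["rows"]}

```bash
mkdir -p pics; cat > h.py <<'E'
from rig import r
import numpy as np, cv2
from scipy.spatial.transform import Rotation as R
def snap(n,f):
    d=r.grab_frame(n); cv2.imwrite('pics/'+f+'.png',d['pixels'][:,:,::-1]); np.savez('pics/'+f,**d); return d
def load(f): return np.load('pics/'+f+'.npz')
def ray(d,u,v,z):
    P=d['pose']; q=P[:3,:3]@np.array([(u-d['cx'])/d['fx'],(v-d['cy'])/d['fy'],1]); o=P[:3,3]
    return o+q*(z-o[2])/q[2]
def proj(d,p):
    P=d['pose']; c=P[:3,:3].T@(np.array(p,float)-P[:3,3]); return np.round([d['cx']+d['fx']*c[0]/c[2],d['cy']+d['fy']*c[1]/c[2]],1)
E
python3 - <<'E'
from h import *
for n in('scene','top'):
    d=snap(n,n+'0'); print(n,d['fx'],d['cx'],d['cy'],d['pose'].round(3).tolist())
s=r.sense(); print(s)
a=np.hstack([load('top0')['pixels']]); 
E
```

```text
scene 380.69476968032956 278.300348499144 214.62650146966908 [[-0.453, 0.674, -0.584, 1127.929], [0.892, 0.34, -0.299, 330.196], [-0.003, -0.656, -0.755, 995.538], [0.0, 0.0, 0.0, 1.0]]
top 542.6134828281309 273.8014165698181 205.77130742837534 [[-0.027, -0.995, 0.101, 279.276], [-1.0, 0.027, -0.0, 14.577], [-0.003, -0.101, -0.995, 1775.383], [0.0, 0.0, 0.0, 1.0]]
{'clock': 0.1, 'qpos': array([-1.29040738e+00,  3.53606212e-01,  1.63404418e+00,  6.40957969e-06,
        1.15521130e+00, -2.38132086e-03]), 'qvel': array([ 0.0021341 , -0.00238864, -0.0005135 ,  0.0010373 ,  0.0007044 ,
        0.0002208 ]), 'joint_efforts': array([ 5.94126268e-04, -6.06357336e+01, -3.42819786e+01, -7.88811747e-06,
        3.81856851e-03, -3.47722175e-05]), 'eef_pos': array([ 174.28147854, -599.76783403,  230.62636268]), 'tcp_rot': array([-3.14032363e+00, -8.88268152e-06,  2.82767668e-01]), 'contact_force': array([-0.08556176, -0.59656127, -0.10279035]), 'wrist_torque': array([-0.08129225,  0.00214544, -0.00823315]), 'grasp_force': 0.0, 'opening': 0.9959437338221292}
```

View pics/scene0.png

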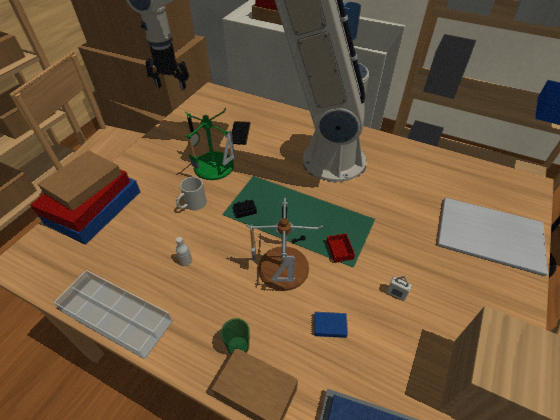

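View pics/top0.png

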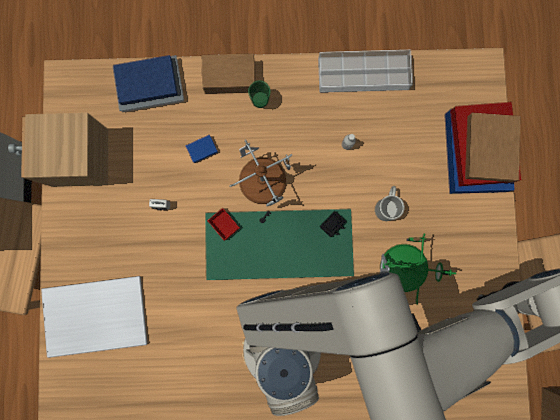

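Scene view: the wooden stand is at about (284,262), with the knob at (285,226). The timer is at (400,288), the mug at (192,195), the glue at (184,252) and the cards at (331,324). In the top view the stand is at (262,180) and the timer at (159,204). Possible look-alikes are the green stand, scene (210,150), with a white item on it at (230,150), and the battery-like glue bottle at (184,252). I choose the wooden stand and the timer at (400,288), and check both in one close crop.

```bash
python3 - <<'E'
from h import *
s=load('scene0');t=load('top0')
def c(d,u,v,w,h): return cv2.resize(d['pixels'][v:v+h,u:u+w],(400,300),interpolation=cv2.INTER_CUBIC)
a=np.vstack([np.hstack([c(s,380,268,40,30),c(s,232,190,120,90)]),np.hstack([c(t,139,189,40,30),c(t,212,142,100,75)])])
cv2.imwrite('pics/crop1.png',a[:,:,::-1])
k=ray(t,262,180,0);print('stand',k, 'timer',ray(t,159,204,60),ray(s,400,298,0), 'knob',ray(s,285,223,232),ray(t,263,169,232))
E
```

```text
stand [545.57560042  51.20532595   0.        ] timer [468.39870699 379.33399298  60.        ] [484.31414701 397.40455004   0.        ] knob [554.85061208  56.55108173 232.        ] [542.67071026  42.75601317 232.        ]
```

View pics/crop1.png

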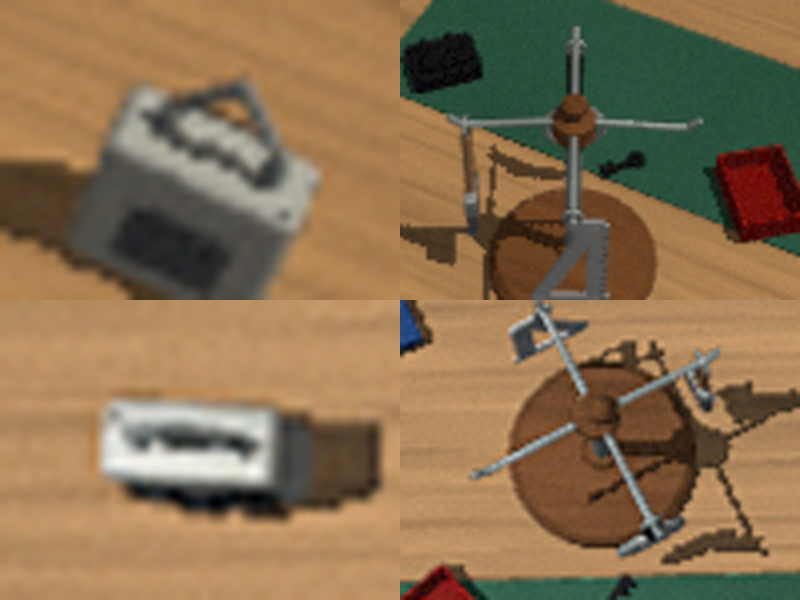

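The crop confirms the timer. Its battery cover faces the scene camera (away from the robot), and its dial faces the robot. The wooden stand's free hook is the right arm in the scene view, tip at about (322,227), and the lower-left arm in the top view, tip at about (231,186).

```bash
cat >> h.py <<'E'
def tri(ds,uvs):
    A=np.zeros((3,3));b=np.zeros(3)
    for d,(u,v) in zip(ds,uvs):
        P=d['pose'];q=P[:3,:3]@np.array([(u-d['cx'])/d['fx'],(v-d['cy'])/d['fy'],1]);q/=np.linalg.norm(q)
        M=np.eye(3)-np.outer(q,q);A+=M;b+=M@P[:3,3]
    return np.linalg.solve(A,b)
E
python3 - <<'E'
from h import *
np.set_printoptions(precision=1,suppress=True)
s=load('scene0');t=load('top0')
print('foot',ray(t,262.5,180.75,30)); print('knob t/s/tri',ray(t,261.5,169,232),ray(s,284.5,219.5,232),tri([t,s],[(261.5,169),(284.5,219.5)]))
print('tip t/s',ray(t,230.8,185.7,208),ray(s,322,226.9,208),tri([t,s],[(230.8,185.7),(322,226.9)]))
# other hooks in top: magnifier tip,brush tip,square tip
for u,v in((650,530),(715,355),(540,310)): print(ray(t,212+(u-400)/4,142+(v-300)/4,208))
c=[ray(t,u,v,60) for u,v in((149.3,199.2),(166.5,199.8),(166,207.8),(149.3,206.5))];print(np.array(c),np.mean(c,0))
c=[ray(s,u,v,60) for u,v in((393.3,276.5),(412,286),(410,290.2),(390,284))];print(np.array(c),np.mean(c,0))
m=t['pixels'].astype(int);
# foot mask
sub=m[130:225,205:315];mask=((sub[...,0]-sub[...,2]>30)&(sub[...,0]<150)&(sub[...,0]>90)).astype(np.uint8)
n,l,st,ce=cv2.connectedComponentsWithStats(mask);k=1+st[1:,4].argmax();print(st[k],ce[k]+[205,130])
pts=cv2.findNonZero((l==k).astype(np.uint8));(x,y),rad=cv2.minEnclosingCircle(pts);print(x+205,y+130,rad,ray(t,x+205,y+130,30))
E
```

```text
foot [538.6  49.   30. ]
knob t/s/tri [542.8  47.1 232. ] [544.7  50.1 232. ] [542.9  48.1 229.1]
tip t/s [500.1 138.2 208. ] [504.5 142.  208. ] [500.5 139.7 202.5]
[456.2  12.  208. ]
[583.8 -39.1 208. ]
[620.9  88.4 208. ]
[[484.6 410.1  60. ]
 [481.2 355.4  60. ]
 [455.7 357.1  60. ]
 [461.2 410.2  60. ]] [470.7 383.2  60. ]
[[464.4 358.2  60. ]
 [471.1 413.3  60. ]
 [486.8 411.7  60. ]
 [492.6 356.7  60. ]] [478.7 385.   60. ]
[ 34  26  40  47 963] [255.1 180.9]
263.0 178.0 26.076908111572266 [547.6  47.2  30. ]
```

Measured: stand axis is about (542,48), and the hook points along 114°, so the crown needs about +66°. The timer is at about (473,384) with yaw about -4°, dial towards the robot. I'll grip the free hook and turn the crown first.

```bash
cat >> h.py <<'E'
def plan(wps,p=None,yaw=None,step=38,adeg=6):
    s=r.sense()
    if p is None: p=s['eef_pos']; yaw=np.degrees(s['tcp_rot'][2])
    print('now',np.round(s['clock'],2),p.round(1),s['tcp_rot'].round(3),'open',round(s['opening'],2),'F',s['contact_force'].round(1),round(s['grasp_force'],1))
    p=np.array(p,float);i=0
    for x,y,z,w in wps:
        d=np.array([x,y,z])-p; a=(w-yaw+180)%360-180
        n=int(max(1,np.ceil(np.linalg.norm(d)/step),np.ceil(abs(a)/adeg)))
        for k in range(n):
            T=R.from_euler('xyz',[180,0,yaw],degrees=True); e=T.inv().apply(d/n)/40
            print(i%5,(e.round(2)+0).tolist(),'tz',round(-a/n/6,2)); yaw+=a/n; i+=1
        p=p+d; print('-- ',p,w)
E
python3 -c "
from h import *
plan([(180,-590,340,16.2),(513,112,340,114)])"
```

```text
now 0.1 [ 174.3 -599.8  230.6] [-3.14  -0.     0.283] open 1.0 F [-0.1 -0.6 -0.1] 0.0
0 [0.07, -0.06, -0.91] tz 0.0
1 [0.07, -0.06, -0.91] tz 0.0
2 [0.07, -0.06, -0.91] tz 0.0
--  [ 180. -590.  340.] 16.2
3 [0.61, -0.69, 0.0] tz -0.78
4 [0.67, -0.64, 0.0] tz -0.78
0 [0.72, -0.58, 0.0] tz -0.78
1 [0.76, -0.52, 0.0] tz -0.78
2 [0.8, -0.46, 0.0] tz -0.78
3 [0.84, -0.39, 0.0] tz -0.78
4 [0.87, -0.32, 0.0] tz -0.78
0 [0.89, -0.25, 0.0] tz -0.78
1 [0.91, -0.18, 0.0] tz -0.78
2 [0.92, -0.1, 0.0] tz -0.78
3 [0.92, -0.03, 0.0] tz -0.78
4 [0.92, 0.05, 0.0] tz -0.78
0 [0.92, 0.12, 0.0] tz -0.78
1 [0.9, 0.19, 0.0] tz -0.78
2 [0.89, 0.27, 0.0] tz -0.78
3 [0.86, 0.34, 0.0] tz -0.78
4 [0.83, 0.41, 0.0] tz -0.78
0 [0.79, 0.47, 0.0] tz -0.78
1 [0.75, 0.54, 0.0] tz -0.78
2 [0.71, 0.6, 0.0] tz -0.78
3 [0.66, 0.65, 0.0] tz -0.78
--  [513. 112. 340.] 114
```

play_rows(rows=[{"dp":[0.07,-0.06,-0.91],"turn":[0,0,0],"fingers":0.5},{"dp":[0.07,-0.06,-0.91],"turn":[0,0,0],"fingers":0.5},{"dp":[0.07,-0.06,-0.91],"turn":[0,0,0],"fingers":0.5},{"dp":[0.61,-0.69,0],"turn":[0,0,-0.78],"fingers":0.5},{"dp":[0.67,-0.64,0],"turn":[0,0,-0.78],"fingers":0.5}], force=25)

```text
clock: 0.52
eef_pos: [212.3, -525.1, 342.5]
tcp_rot: [3.137, 0.0, 0.448]
contact_force: [0.9, -0.3, -1.6]
opening: 0.499
grasp_force: 0.0
```

play_rows(rows=[{"dp":[0.72,-0.58,0],"turn":[0,0,-0.78],"fingers":0.5},{"dp":[0.76,-0.52,0],"turn":[0,0,-0.78],"fingers":0.5},{"dp":[0.8,-0.46,0],"turn":[0,0,-0.78],"fingers":0.5},{"dp":[0.84,-0.39,0],"turn":[0,0,-0.78],"fingers":0.5},{"dp":[0.87,-0.32,0],"turn":[0,0,-0.78],"fingers":0.5}])

```text
clock: 0.93
eef_pos: [291.7, -355.4, 340.2]
tcp_rot: [-3.141, -0.0, 0.858]
contact_force: [2.0, 0.0, 0.0]
opening: 0.501
grasp_force: 0.0
```

play_rows(rows=[{"dp":[0.89,-0.25,0],"turn":[0,0,-0.78],"fingers":0.5},{"dp":[0.91,-0.18,0],"turn":[0,0,-0.78],"fingers":0.5},{"dp":[0.92,-0.1,0],"turn":[0,0,-0.78],"fingers":0.5},{"dp":[0.92,-0.03,0],"turn":[0,0,-0.78],"fingers":0.5},{"dp":[0.92,0.05,0],"turn":[0,0,-0.78],"fingers":0.5}])

```text
clock: 1.35
eef_pos: [370.6, -188.4, 340.4]
tcp_rot: [3.142, -0.0, 1.267]
contact_force: [-0.2, -0.2, 0.6]
opening: 0.497
grasp_force: 0.0
```

play_rows(rows=[{"dp":[0.92,0.12,0],"turn":[0,0,-0.78],"fingers":0.5},{"dp":[0.9,0.19,0],"turn":[0,0,-0.78],"fingers":0.5},{"dp":[0.89,0.27,0],"turn":[0,0,-0.78],"fingers":0.5},{"dp":[0.86,0.34,0],"turn":[0,0,-0.78],"fingers":0.5},{"dp":[0.83,0.41,0],"turn":[0,0,-0.78],"fingers":0.5}])

```text
clock: 1.77
eef_pos: [449.2, -20.6, 340.4]
tcp_rot: [3.142, 0.0, 1.676]
contact_force: [-0.3, -0.0, 0.0]
opening: 0.502
grasp_force: 0.0
```

play_rows(rows=[{"dp":[0.79,0.47,0],"turn":[0,0,-0.78],"fingers":0.5},{"dp":[0.75,0.54,0],"turn":[0,0,-0.78],"fingers":0.5},{"dp":[0.71,0.6,0],"turn":[0,0,-0.78],"fingers":0.5},{"dp":[0.66,0.65,0],"turn":[0,0,-0.78],"fingers":0.5}])

```text
clock: 2.1
eef_pos: [511.8, 113.5, 340.2]
tcp_rot: [-3.141, 0.0, 2.002]
contact_force: [1.2, -0.2, 0.4]
opening: 0.502
grasp_force: 0.0
```

```bash
python3 -c "
from h import *
plan([(513,112,183,114)])"
```

```text
now 2.1 [511.8 113.5 340.2] [-3.141  0.     2.002] open 0.5 F [ 1.2 -0.2  0.4] 0.0
0 [-0.01, 0.0, 0.79] tz 0.02
1 [-0.01, 0.0, 0.79] tz 0.02
2 [-0.01, 0.0, 0.79] tz 0.02
3 [-0.01, 0.0, 0.79] tz 0.02
4 [-0.01, 0.0, 0.79] tz 0.02
--  [513. 112. 183.] 114
```

play_rows(rows=[{"dp":[0,0,0.8],"turn":[0,0,0],"fingers":0.5},{"dp":[0,0,0.8],"turn":[0,0,0],"fingers":0.5},{"dp":[0,0,0.8],"turn":[0,0,0],"fingers":0.5},{"dp":[0,0,0.75],"turn":[0,0,0],"fingers":0.5},{"dp":[0,0,0.75],"turn":[0,0,0],"fingers":0.5}])

```text
clock: 2.52
eef_pos: [511.1, 111.6, 182.8]
tcp_rot: [-3.141, -0.0, 1.998]
contact_force: [0.7, -0.5, 0.8]
opening: 0.5
grasp_force: 0.0
```

```bash
python3 -c "
from h import *
d=snap('scene','s1'); cv2.imwrite('pics/s1c.png',cv2.resize(d['pixels'][150:300,190:390,::-1],(800,600),interpolation=cv2.INTER_CUBIC)); s=r.sense();print(s['contact_force'],s['eef_pos'])"
```

```text
[-3.05425346 -1.54124424 -4.76412809] [507.90918975 110.90580828 177.43958396]
```

View pics/s1c.png

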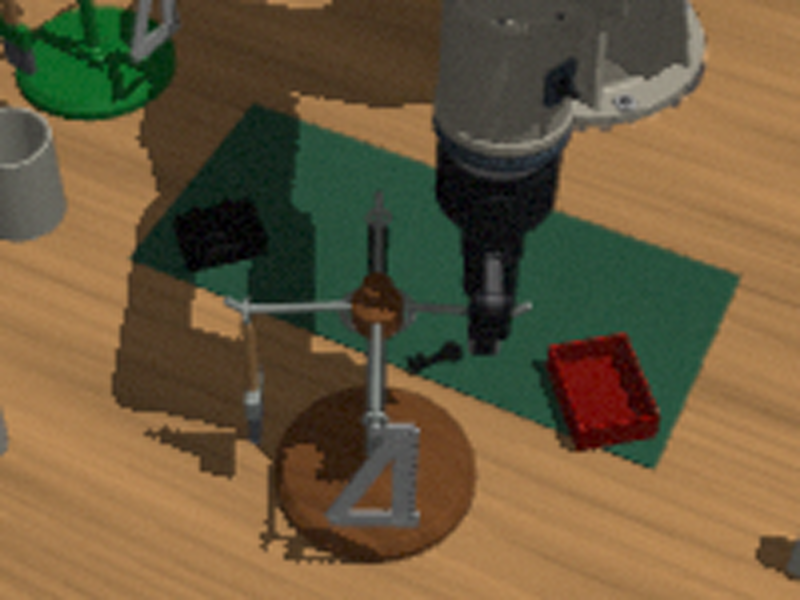

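The fingers straddle the free hook, crop (490,300), with about 3 N on them. I'll close on it.

play_rows(rows=[{"dp":[0,0,0],"turn":[0,0,0],"fingers":1},{"dp":[0,0,0],"turn":[0,0,0],"fingers":1},{"dp":[0,0,0],"turn":[0,0,0],"fingers":1},{"dp":[0,0,0],"turn":[0,0,0],"fingers":1},{"dp":[0,0,0],"turn":[0,0,0],"fingers":1}], force=20)

```text
clock: 2.98
eef_pos: [513.2, 111.9, 186.4]
tcp_rot: [3.138, 0.001, 1.998]
contact_force: [2.5, 0.4, 3.7]
opening: 0.063
grasp_force: 19.6
```

```bash
python3 -c "
from h import *
s=r.sense(); p=s['eef_pos']; c=np.array([542,48.5]); v=p[:2]-c; a0=np.degrees(np.arctan2(v[1],v[0])); rr=np.hypot(*v); y0=np.degrees(s['tcp_rot'][2]); print(a0,rr,y0)
n=12
W=[(c[0]+rr*np.cos(np.radians(a0+(180-a0)*k/n)),c[1]+rr*np.sin(np.radians(a0+(180-a0)*k/n)),182,y0+(180-y0)*k/n) for k in range(1,n+1)]
plan(W)"
```

```text
114.44067390592032 69.67742258018666 114.49850744616896
now 2.98 [513.2 111.9 186.4] [3.138e+00 1.000e-03 1.998e+00] open 0.06 F [2.5 0.4 3.7] 19.6
0 [-0.01, -0.17, 0.11] tz -0.91
--  [507.26249383 108.90073578 182.        ] 119.95696515898821
1 [-0.01, -0.17, 0.0] tz -0.91
--  [501.66967345 105.31908111 182.        ] 125.41542287180746
2 [-0.01, -0.17, 0.0] tz -0.91
--  [496.44326016 101.22121653 182.        ] 130.8738805846267
3 [-0.01, -0.17, 0.0] tz -0.91
--  [491.63073671  96.64437177 182.        ] 136.33233829744597
4 [-0.01, -0.17, 0.0] tz -0.91
--  [487.27582559  91.63012814 182.        ] 141.79079601026524
0 [-0.01, -0.17, 0.0] tz -0.91
--  [483.41809184  86.2240408  182.        ] 147.24925372308448
1 [-0.01, -0.17, 0.0] tz -0.91
--  [480.09258355  80.47522487 182.        ] 152.70771143590372
2 [-0.01, -0.17, 0.0] tz -0.91
--  [477.32951345  74.43590922 182.        ] 158.166169148723
3 [-0.01, -0.17, 0.0] tz -0.91
--  [475.15398446  68.16096192 182.        ] 163.62462686154223
4 [-0.01, -0.17, 0.0] tz -0.91
--  [473.58576158  61.70739183 182.        ] 169.0830845743615
0 [-0.01, -0.17, 0.0] tz -0.91
--  [472.63909236  55.13383059 182.        ] 174.54154228718076
1 [-0.01, -0.17, 0.0] tz -0.91
--  [472.32257742  48.5        182.        ] 180.0
```

play_rows(rows=[{"dp":[-0.008,-0.166,0],"turn":[0,0,-0.91],"fingers":1},{"dp":[-0.008,-0.166,0],"turn":[0,0,-0.91],"fingers":1},{"dp":[-0.008,-0.166,0],"turn":[0,0,-0.91],"fingers":1},{"dp":[-0.008,-0.166,0],"turn":[0,0,-0.91],"fingers":1},{"dp":[-0.008,-0.166,0],"turn":[0,0,-0.91],"fingers":1}])

```text
clock: 3.4
eef_pos: [488.3, 91.0, 186.4]
tcp_rot: [3.137, 0.005, 2.48]
contact_force: [8.2, -4.0, -1.1]
opening: 0.058
grasp_force: 19.3
```

play_rows(rows=[{"dp":[-0.008,-0.166,0],"turn":[0,0,-0.91],"fingers":1},{"dp":[-0.008,-0.166,0],"turn":[0,0,-0.91],"fingers":1},{"dp":[-0.008,-0.166,0],"turn":[0,0,-0.91],"fingers":1},{"dp":[-0.008,-0.166,0],"turn":[0,0,-0.91],"fingers":1},{"dp":[-0.008,-0.166,0],"turn":[0,0,-0.91],"fingers":1}])

```text
clock: 3.82
eef_pos: [475.4, 61.0, 186.5]
tcp_rot: [3.14, 0.008, 2.956]
contact_force: [10.8, -1.1, -3.4]
opening: 0.059
grasp_force: 19.3
```

play_rows(rows=[{"dp":[-0.008,-0.166,0],"turn":[0,0,-0.91],"fingers":1},{"dp":[-0.008,-0.166,0],"turn":[0,0,-0.91],"fingers":1},{"dp":[0,0,0],"turn":[0,0,0],"fingers":1},{"dp":[0,0,0],"turn":[0,0,0],"fingers":1}])

```text
clock: 4.15
eef_pos: [474.2, 47.8, 186.5]
tcp_rot: [3.141, 0.008, -3.141]
contact_force: [8.6, -0.1, -1.8]
opening: 0.06
grasp_force: 19.7
```

```bash
python3 -c "
from h import *
s=r.sense();print(s['contact_force'],s['wrist_torque'],s['eef_pos'],np.degrees(s['tcp_rot']),s['qpos'])"
```

```text
[ 8.56454599 -0.12593858 -1.81206664] [-0.07854076 -1.32852145  0.03910704] [474.18435771  47.82011472 186.52000254] [ 179.97694361    0.44741595 -179.99218191] [ 9.76184369e-02  1.70839895e-01  1.99260621e+00 -4.35733538e-04
  9.70335617e-01 -1.47307112e+00]
```

play_rows(rows=[{"dp":[0,0,0],"turn":[0,0,0],"fingers":0.6},{"dp":[0,0,0],"turn":[0,0,0],"fingers":0.6},{"dp":[0,0,0],"turn":[0,0,0],"fingers":0.6},{"dp":[0,0,-0.6],"turn":[0,0,0],"fingers":0.6},{"dp":[0,0,-0.9],"turn":[0,0,0],"fingers":0.6}])

```text
clock: 4.57
eef_pos: [468.1, 47.9, 242.5]
tcp_rot: [-3.141, -0.007, -3.141]
contact_force: [-0.1, 0.6, 0.7]
opening: 0.397
grasp_force: 0.0
```

play_rows(rows=[{"dp":[0,0,-0.9],"turn":[0,0,0],"fingers":0.6},{"dp":[0,0.9,-0.3],"turn":[0,0,0],"fingers":0.6},{"dp":[0,0.95,0],"turn":[0,0,0],"fingers":0},{"dp":[0,0.95,0],"turn":[0,0,0],"fingers":0},{"dp":[0,0.95,0],"turn":[0,0,0],"fingers":0}])

```text
clock: 4.98
eef_pos: [470.3, 199.5, 293.2]
tcp_rot: [3.141, 0.001, 3.141]
contact_force: [0.0, -0.8, 0.2]
opening: 0.81
grasp_force: 0.0
```

play_rows(rows=[{"dp":[0,0.95,0],"turn":[0,0,0],"fingers":0},{"dp":[0,0.95,0],"turn":[0,0,0],"fingers":0},{"dp":[0,0.9,0],"turn":[0,0,0],"fingers":0},{"dp":[0,0.9,0],"turn":[0,0,0.3],"fingers":0},{"dp":[0,0.9,0],"turn":[0,0,0.3],"fingers":0}])

```text
clock: 5.4
eef_pos: [471.0, 383.8, 292.5]
tcp_rot: [-3.141, -0.001, 3.078]
contact_force: [0.3, 0.1, 0.8]
opening: 0.999
grasp_force: 0.0
```

```bash
python3 -c "
from h import *
d=snap('top','t2');e=snap('scene','s2')
def c(d,u,v,w,h): return cv2.resize(d['pixels'][v:v+h,u:u+w],(400,300),interpolation=cv2.INTER_CUBIC)
a=np.vstack([np.hstack([c(d,212,142,100,75),c(d,129,159,100,75)]),np.hstack([c(e,232,190,120,90),c(e,340,220,120,90)])])
cv2.imwrite('pics/c2.png',a[:,:,::-1])
s=r.sense();print(s['contact_force'],s['eef_pos'],np.degrees(s['tcp_rot']),s['opening'])"
```

```text
[-0.13278462 -0.10555569  1.04493455] [471.19225545 386.46583517 292.11516637] [ 1.79921975e+02 -2.68246070e-02  1.76525296e+02] 0.9986704439875836
```

View pics/c2.png

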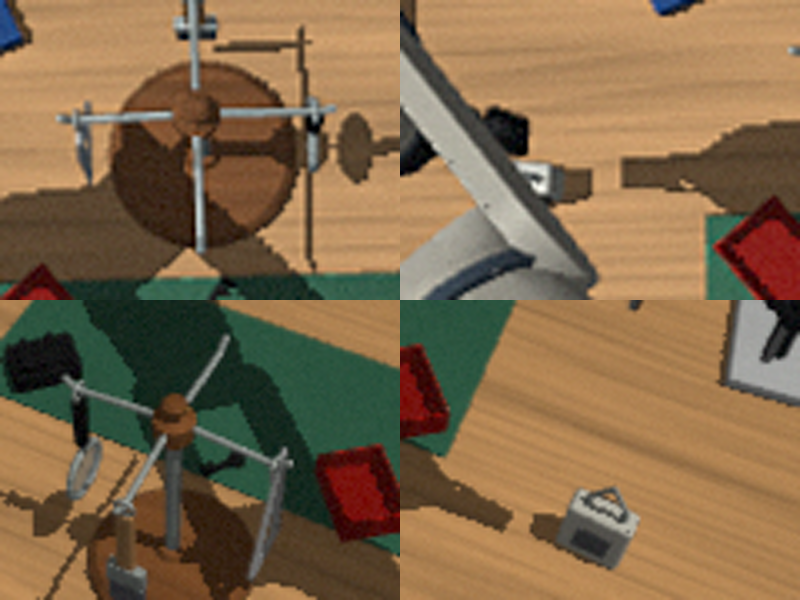

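The free hook now points to the robot's edge: top-crop tip at (202,248), i.e. pixel (262.5,204). The timer stands undisturbed under the gripper.

```bash
python3 -c "
from h import *
np.set_printoptions(precision=1,suppress=True)
d=load('t2');e=load('s2')
for u,v in((262.5,204),(227.5,171.75),(295,168.75),(260.7,142)): print(ray(d,u,v,208))
print('tip s',ray(e,232+227/3.333,190+38/3.333,208),tri([d,e],[(262.5,204),(300.1,201.4)]))
print('knob',ray(d,261,168.7,232))
# timer top corners in s2 crop (scale 3.333): 
print([ray(e,340+(u-400)/3.333,220+(v-300)/3.333,60) for u,v in((575,488),(638,518),(620,536),(565,510))])
plan([(473,384,180,176.5),(473,384,26,176.5)])"
```

```text
[444.   47.2 208. ]
[541.5 147.1 208. ]
[545.  -50.3 208. ]
[627.2  48.  208. ]
tip s [446.4  50.9 208. ] [443.9  48.5 204.5]
knob [543.7  48.5 232. ]
[array([465.1, 356.1,  60. ]), array([470. , 411.4,  60. ]), array([493.7, 402.3,  60. ]), array([490.1, 354.5,  60. ])]
now 5.5 [471.2 386.5 292.1] [ 3.1 -0.   3.1] open 1.0 F [-0.1 -0.1  1. ] 0.0
0 [-0.02, -0.02, 0.93] tz 0.0
1 [-0.02, -0.02, 0.93] tz 0.0
2 [-0.02, -0.02, 0.93] tz 0.0
--  [473. 384. 180.] 176.5
3 [0.0, 0.0, 0.77] tz -0.0
4 [0.0, 0.0, 0.77] tz -0.0
0 [0.0, 0.0, 0.77] tz -0.0
1 [0.0, 0.0, 0.77] tz -0.0
2 [0.0, 0.0, 0.77] tz -0.0
--  [473. 384.  26.] 176.5
```

play_rows(rows=[{"dp":[-0.02,-0.02,0.93],"turn":[0,0,0],"fingers":0},{"dp":[-0.02,-0.02,0.93],"turn":[0,0,0],"fingers":0},{"dp":[-0.02,-0.02,0.93],"turn":[0,0,0],"fingers":0},{"dp":[0,0,0.7],"turn":[0,0,0],"fingers":0},{"dp":[0,0,0],"turn":[0,0,0],"fingers":0}])

```text
clock: 5.92
eef_pos: [470.7, 376.3, 147.1]
tcp_rot: [-3.135, -0.008, 3.079]
contact_force: [-0.7, -1.0, -0.7]
opening: 1.003
grasp_force: 0.0
```

```bash
python3 -c "
from h import *
e=snap('scene','s3');cv2.imwrite('pics/c3.png',cv2.resize(e['pixels'][200:320,330:490,::-1],(800,600),interpolation=cv2.INTER_CUBIC))
plan([(474,384,27,176.5)])"
```

```text
now 5.97 [472.3 377.6 150.4] [-3.137 -0.005  3.079] open 1.0 F [-0.2  0.1  0.5] 0.0
0 [-0.01, 0.04, 0.77] tz -0.0
1 [-0.01, 0.04, 0.77] tz -0.0
2 [-0.01, 0.04, 0.77] tz -0.0
3 [-0.01, 0.04, 0.77] tz -0.0
--  [474. 384.  27.] 176.5
```

View pics/c3.png

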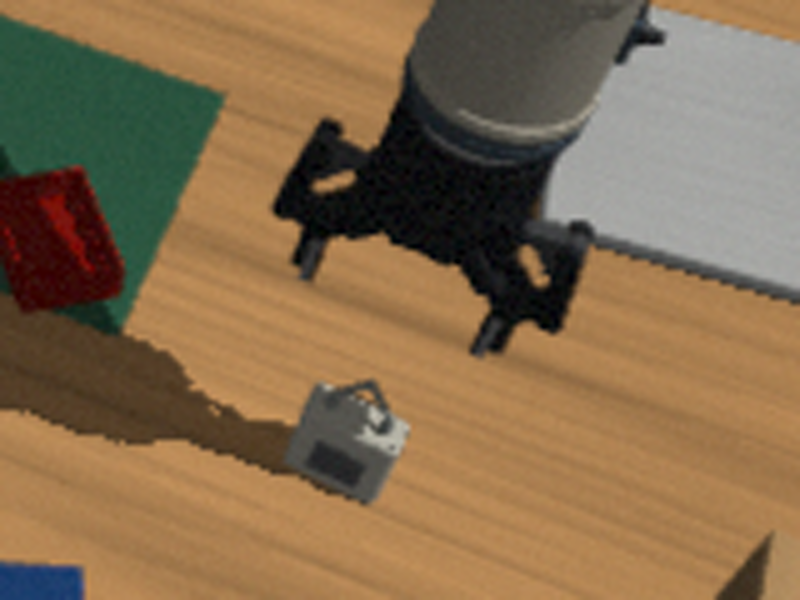

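Gripper above the timer; fingertips at crop (305,280) and (480,355), timer at (350,440).

```bash
python3 -c "
from h import *
e=load('s3');print(ray(e,391,256,163),ray(e,426,271,163))
print('timer base outline: ',[ray(e,330+u/5,200+v/5,z).round(0) for u,v,z in((286,462,0),(365,503,0),(408,430,60),(315,383,60))])
plan([(474,384,27,176.5)])"
```

```text
[478.46262731 332.3108633  163.        ] [483.61257226 425.35290713 163.        ]
timer base outline:  [array([483., 359.,   0.]), array([489., 407.,   0.]), array([472., 412.,  60.]), array([465., 358.,  60.])]
now 5.97 [472.3 377.6 150.4] [-3.137 -0.005  3.079] open 1.0 F [-0.2  0.1  0.5] 0.0
0 [-0.01, 0.04, 0.77] tz -0.0
1 [-0.01, 0.04, 0.77] tz -0.0
2 [-0.01, 0.04, 0.77] tz -0.0
3 [-0.01, 0.04, 0.77] tz -0.0
--  [474. 384.  27.] 176.5
```

play_rows(rows=[{"dp":[0,0.04,0.77],"turn":[0,0,0.1],"fingers":0},{"dp":[0,0.04,0.77],"turn":[0,0,0.1],"fingers":0},{"dp":[0,0.04,0.77],"turn":[0,0,0],"fingers":0},{"dp":[0,0.04,0.75],"turn":[0,0,0],"fingers":0},{"dp":[0,0,0],"turn":[0,0,0],"fingers":0}])

```text
clock: 6.38
eef_pos: [473.2, 384.6, 27.9]
tcp_rot: [-3.138, -0.004, 3.058]
contact_force: [-1.7, -0.5, -0.3]
opening: 0.999
grasp_force: 0.0
```

play_rows(rows=[{"dp":[0,0,0],"turn":[0,0,0],"fingers":0},{"dp":[0,0,0],"turn":[0,0,0],"fingers":0}])

```text
clock: 6.55
eef_pos: [476.1, 386.9, 33.3]
tcp_rot: [3.139, 0.002, 3.058]
contact_force: [0.4, 0.1, -0.0]
opening: 1.001
grasp_force: 0.0
```

play_rows(rows=[{"dp":[0,0,0],"turn":[0,0,0],"fingers":0.3},{"dp":[0,0,0],"turn":[0,0,0],"fingers":0.6},{"dp":[0,0,0],"turn":[0,0,0],"fingers":0.8},{"dp":[0,0,0],"turn":[0,0,0],"fingers":0.8},{"dp":[0,0,0],"turn":[0,0,0],"fingers":0.8}], force=25)

```text
clock: 6.97
eef_pos: [475.6, 386.5, 32.6]
tcp_rot: [3.14, 0.002, 3.058]
contact_force: [-0.7, -2.0, 10.0]
opening: 0.652
grasp_force: 26.1
```

```bash
python3 -c "
from h import *
plan([(474,384,27,176.5)])
e=snap('scene','s4');t=snap('top','t4');cv2.imwrite('pics/c4.png',np.hstack([cv2.resize(x[...,::-1],(400,500),interpolation=cv2.INTER_CUBIC) for x in(e['pixels'][220:320,355:435],t['pixels'][155:255,120:200])]))"
```

```text
now 6.97 [475.6 386.5  32.6] [3.140e+00 2.000e-03 3.058e+00] open 0.65 F [-0.7 -2.  10. ] 26.1
0 [0.03, -0.07, 0.14] tz -0.22
--  [474. 384.  27.] 176.5
```

View pics/c4.png

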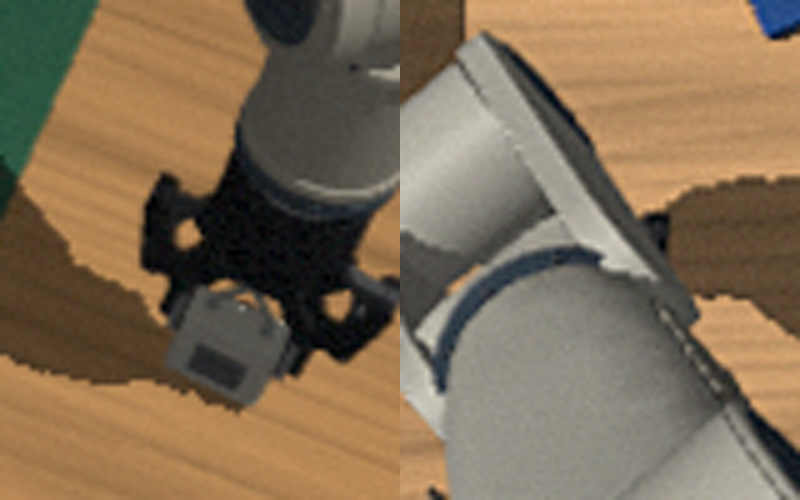

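The timer is gripped square across its width at crop (230,340), with opening 55 mm against the 56 mm case. Lifting and carrying it in front of the hook.

```bash
python3 -c "
from h import *
plan([(470,370,260,180),(395,48,250,180),(395,48,164,180)],step=36)"
```

```text
now 7.07 [475.6 386.5  32.6] [3.140e+00 2.000e-03 3.058e+00] open 0.65 F [-1.2 -1.3  9. ] 26.1
0 [0.01, -0.06, -0.81] tz -0.11
1 [0.02, -0.06, -0.81] tz -0.11
2 [0.02, -0.06, -0.81] tz -0.11
3 [0.02, -0.06, -0.81] tz -0.11
4 [0.02, -0.06, -0.81] tz -0.11
0 [0.02, -0.06, -0.81] tz -0.11
1 [0.02, -0.06, -0.81] tz -0.11
--  [470. 370. 260.] 180
2 [0.19, -0.81, 0.02] tz -0.0
3 [0.19, -0.81, 0.02] tz -0.0
4 [0.19, -0.81, 0.02] tz -0.0
0 [0.19, -0.81, 0.02] tz -0.0
1 [0.19, -0.81, 0.02] tz -0.0
2 [0.19, -0.81, 0.02] tz -0.0
3 [0.19, -0.81, 0.02] tz -0.0
4 [0.19, -0.81, 0.02] tz -0.0
0 [0.19, -0.81, 0.02] tz -0.0
1 [0.19, -0.81, 0.02] tz -0.0
--  [395.  48. 250.] 180
2 [0.0, 0.0, 0.72] tz -0.0
3 [0.0, 0.0, 0.72] tz -0.0
4 [0.0, 0.0, 0.72] tz -0.0
--  [395.  48. 164.] 180
```

play_rows(rows=[{"dp":[0,0,-0.3],"turn":[0,0,0],"fingers":0.8},{"dp":[0.02,-0.06,-0.7],"turn":[0,0,-0.15],"fingers":0.8},{"dp":[0.02,-0.06,-0.9],"turn":[0,0,-0.15],"fingers":0.8},{"dp":[0.02,-0.06,-0.9],"turn":[0,0,-0.15],"fingers":0.8},{"dp":[0.02,-0.06,-0.9],"turn":[0,0,-0.15],"fingers":0.8}], force=30)

```text
clock: 7.48
eef_pos: [470.4, 376.1, 181.1]
tcp_rot: [3.142, 0.0, 3.122]
contact_force: [0.8, 1.4, -1.7]
opening: 0.647
grasp_force: 34.1
```

play_rows(rows=[{"dp":[0.02,-0.06,-0.9],"turn":[0,0,-0.1],"fingers":0.8},{"dp":[0.02,-0.1,-0.9],"turn":[0,0,-0.1],"fingers":0.8},{"dp":[0.1,-0.5,-0.2],"turn":[0,0,0],"fingers":0.8},{"dp":[0.19,-0.8,0],"turn":[0,0,0],"fingers":0.8},{"dp":[0.19,-0.8,0],"turn":[0,0,0],"fingers":0.8}])

```text
clock: 7.9
eef_pos: [449.9, 285.7, 260.7]
tcp_rot: [3.14, 0.003, -3.14]
contact_force: [0.1, -2.0, -1.2]
opening: 0.65
grasp_force: 34.3
```

play_rows(rows=[{"dp":[0.19,-0.8,0],"turn":[0,0,0],"fingers":0.8},{"dp":[0.19,-0.8,0],"turn":[0,0,0],"fingers":0.8},{"dp":[0.19,-0.8,0],"turn":[0,0,0],"fingers":0.8},{"dp":[0.19,-0.8,0],"turn":[0,0,0],"fingers":0.8},{"dp":[0.19,-0.8,0],"turn":[0,0,0],"fingers":0.8}])

```text
clock: 8.32
eef_pos: [411.0, 124.7, 259.5]
tcp_rot: [3.141, 0.001, -3.141]
contact_force: [0.7, -0.5, -0.6]
opening: 0.652
grasp_force: 34.3
```

play_rows(rows=[{"dp":[0.19,-0.7,0],"turn":[0,0,0],"fingers":0.8},{"dp":[0.15,-0.4,0],"turn":[0,0,0],"fingers":0.8},{"dp":[0,0,0],"turn":[0,0,0],"fingers":0.8},{"dp":[0,0,0],"turn":[0,0,0],"fingers":0.8}])

```text
clock: 8.65
eef_pos: [398.2, 81.5, 259.4]
tcp_rot: [3.141, 0.002, 3.14]
contact_force: [-0.0, 1.1, -1.5]
opening: 0.651
grasp_force: 34.2
```

```bash
python3 -c "
from h import *
plan([(395,48,164,180)],step=30)"
```

```text
now 8.65 [398.2  81.5 259.4] [3.141e+00 2.000e-03 3.140e+00] open 0.65 F [-0.   1.1 -1.5] 34.2
0 [0.02, -0.21, 0.6] tz -0.0
1 [0.02, -0.21, 0.6] tz -0.0
2 [0.02, -0.21, 0.6] tz -0.0
3 [0.02, -0.21, 0.6] tz -0.0
--  [395.  48. 164.] 180
```

play_rows(rows=[{"dp":[0.03,-0.42,0],"turn":[0,0,0],"fingers":0.8},{"dp":[0.03,-0.42,0.6],"turn":[0,0,0],"fingers":0.8},{"dp":[0.02,0,0.9],"turn":[0,0,0],"fingers":0.8},{"dp":[0,0,0.85],"turn":[0,0,0],"fingers":0.8},{"dp":[0,0,0],"turn":[0,0,0],"fingers":0.8}])

```text
clock: 9.07
eef_pos: [391.9, 48.7, 160.3]
tcp_rot: [-3.141, -0.008, -3.141]
contact_force: [-2.1, 0.1, -2.5]
opening: 0.648
grasp_force: 34.1
```

play_rows(rows=[{"dp":[0,0,0],"turn":[0,0,0],"fingers":0.8},{"dp":[0,0,0],"turn":[0,0,0],"fingers":0.8},{"dp":[0,0,0],"turn":[0,0,0],"fingers":0.8}])

```text
clock: 9.32
eef_pos: [396.9, 49.1, 166.5]
tcp_rot: [3.141, 0.003, -3.141]
contact_force: [1.1, 0.4, -1.0]
opening: 0.65
grasp_force: 34.1
```

```bash
python3 -c "
from h import *
e=snap('scene','s5');t=snap('top','t5');cv2.imwrite('pics/c5.png',np.hstack([cv2.resize(x[...,::-1],(400,500),interpolation=cv2.INTER_CUBIC) for x in(e['pixels'][160:260,250:330],t['pixels'][150:250,222:302])]))
plan([(436,48,164,180)],step=10)"
```

```text
now 9.42 [396.5  48.9 166.2] [ 3.141e+00  3.000e-03 -3.141e+00] open 0.65 F [-0.2 -0.2 -2. ] 34.1
0 [-0.25, -0.01, 0.01] tz 0.0
1 [-0.25, -0.01, 0.01] tz 0.0
2 [-0.25, -0.01, 0.01] tz 0.0
3 [-0.25, -0.01, 0.01] tz 0.0
--  [436.  48. 164.] 180
```

View pics/c5.png

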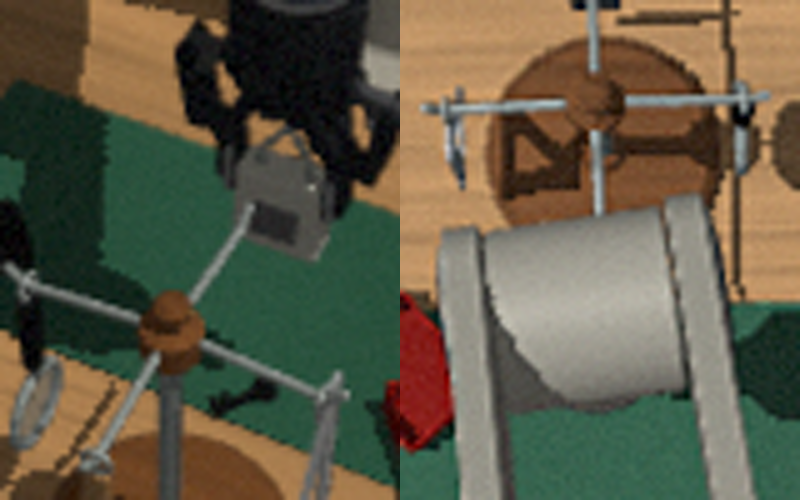

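```bash
python3 -c "
from h import *
e=load('s5')
for n,p in dict(apex=(394.5,48.5,227.6),c1=(407.5,20.5,193.6),c2=(407.5,76.5,193.6),tip=(443.5,48,208),cover=(407.5,48.5,162)).items():
  q=proj(e,p);print(n,q,(q-[250,160])*5)
"
```

```text
apex [307.2 184.6] [286. 123.]
c1 [296.  192.7] [230.  163.5]
c2 [313.6 198.9] [318.  194.5]
tip [299.6 200.4] [248. 202.]
cover [304.2 203.1] [271.  215.5]
```

Predicted and seen positions of the bail and tip agree, with the same 1 px offset. Lower by 3 mm and push in slowly.

play_rows(rows=[{"dp":[-0.05,-0.01,0.05],"turn":[0,0,0],"fingers":0.8},{"dp":[-0.1,-0.01,0.03],"turn":[0,0,0],"fingers":0.8},{"dp":[-0.15,0,0],"turn":[0,0,0],"fingers":0.8},{"dp":[-0.15,0,0],"turn":[0,0,0],"fingers":0.8},{"dp":[-0.15,0,0],"turn":[0,0,0],"fingers":0.8}])

```text
clock: 9.83
eef_pos: [420.1, 47.7, 161.4]
tcp_rot: [3.142, 0.0, 3.142]
contact_force: [0.6, 0.0, -2.5]
opening: 0.65
grasp_force: 34.1
```

play_rows(rows=[{"dp":[-0.15,0,0],"turn":[0,0,0],"fingers":0.8},{"dp":[-0.15,0,0],"turn":[0,0,0],"fingers":0.8},{"dp":[-0.15,0,0],"turn":[0,0,0],"fingers":0.8},{"dp":[-0.1,0,0],"turn":[0,0,0],"fingers":0.8},{"dp":[0,0,0],"turn":[0,0,0],"fingers":0.8}])

```text
clock: 10.25
eef_pos: [442.2, 47.7, 161.3]
tcp_rot: [3.142, 0.0, 3.142]
contact_force: [0.3, 0.4, -2.1]
opening: 0.657
grasp_force: 34.1
```

play_rows(rows=[{"dp":[0,0,-0.05],"turn":[0,0,0],"fingers":0.8},{"dp":[-0.08,0,0],"turn":[0,0,0],"fingers":0.8},{"dp":[-0.1,0,0],"turn":[0,0,0],"fingers":0.8},{"dp":[-0.1,0,0],"turn":[0,0,0],"fingers":0.8},{"dp":[-0.1,0,0],"turn":[0,0,0],"fingers":0.8}])

```text
clock: 10.67
eef_pos: [456.9, 47.7, 163.4]
tcp_rot: [3.142, 0.0, -3.142]
contact_force: [0.4, -0.3, -0.8]
opening: 0.65
grasp_force: 34.1
```

```bash
python3 -c "
from h import *
e=snap('scene','s6');cv2.imwrite('pics/c6.png',cv2.resize(e['pixels'][165:240,250:350,::-1],(800,600),interpolation=cv2.INTER_CUBIC))
plan([(457,48,164,180)],step=10)"
```

```text
now 10.72 [457.7  47.7 163.5] [ 3.142e+00  1.000e-03 -3.142e+00] open 0.65 F [ 1.6  0.6 -1.7] 34.1
0 [0.02, 0.01, -0.01] tz 0.0
--  [457.  48. 164.] 180
```

View pics/c6.png

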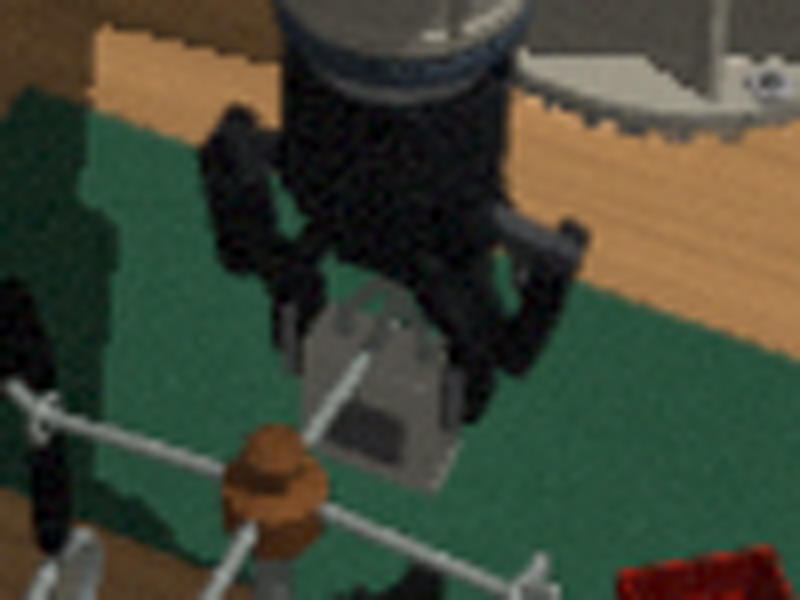

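The hook bar runs in over the case top into the bail arch, crop (365,352) to (390,290), partly in the gripper's shadow. Lowering with an eye on the force.

play_rows(rows=[{"dp":[0,0,0.08],"turn":[0,0,0],"fingers":0.8},{"dp":[0,0,0.08],"turn":[0,0,0],"fingers":0.8},{"dp":[0,0,0.08],"turn":[0,0,0],"fingers":0.8},{"dp":[0,0,0.05],"turn":[0,0,0],"fingers":0.8},{"dp":[0,0,0],"turn":[0,0,0],"fingers":0.8}])

```text
clock: 11.13
eef_pos: [455.8, 47.6, 151.0]
tcp_rot: [-3.141, -0.001, -3.142]
contact_force: [0.5, -0.8, -2.4]
opening: 0.648
grasp_force: 34.1
```

play_rows(rows=[{"dp":[0,0,0.03],"turn":[0,0,0],"fingers":0.8},{"dp":[0,0,0.03],"turn":[0,0,0],"fingers":0.8},{"dp":[0,0,0],"turn":[0,0,0],"fingers":0.8}])

```text
clock: 11.38
eef_pos: [456.3, 47.7, 149.1]
tcp_rot: [-3.142, -0.0, -3.142]
contact_force: [0.4, 0.5, -1.8]
opening: 0.648
grasp_force: 34.1
```

Now creep until contact shows.

play_rows(rows=[{"dp":[0,0,0.03],"turn":[0,0,0],"fingers":0.8},{"dp":[0,0,0.03],"turn":[0,0,0],"fingers":0.8},{"dp":[0,0,0],"turn":[0,0,0],"fingers":0.8}])

```text
clock: 11.63
eef_pos: [457.2, 47.7, 147.4]
tcp_rot: [3.142, 0.002, -3.141]
contact_force: [1.2, -0.7, 2.8]
opening: 0.653
grasp_force: 34.9
```

play_rows(rows=[{"dp":[0,0,0.03],"turn":[0,0,0],"fingers":0.8},{"dp":[0,0,0],"turn":[0,0,0],"fingers":0.8}])

```text
clock: 11.8
eef_pos: [457.7, 47.8, 146.9]
tcp_rot: [3.141, 0.003, -3.142]
contact_force: [-1.9, -1.2, 11.6]
opening: 0.649
grasp_force: 35.8
```

Contact came at the expected height (147–148 against 148.6), so the bar lies in the bail. Ease up, then open slowly.

play_rows(rows=[{"dp":[0,0,-0.02],"turn":[0,0,0],"fingers":0.8},{"dp":[0,0,0],"turn":[0,0,0],"fingers":0.8},{"dp":[0,0,0],"turn":[0,0,0],"fingers":0.3},{"dp":[0,0,0],"turn":[0,0,0],"fingers":0.2},{"dp":[0,0,0],"turn":[0,0,0],"fingers":0.1}])

```text
clock: 12.22
eef_pos: [455.9, 47.7, 146.2]
tcp_rot: [-3.142, -0.001, -3.142]
contact_force: [1.3, -0.9, -0.5]
opening: 0.895
grasp_force: 0.0
```

play_rows(rows=[{"dp":[0,0,0],"turn":[0,0,0],"fingers":0},{"dp":[0,0,0],"turn":[0,0,0],"fingers":0},{"dp":[0,0,0],"turn":[0,0,0],"fingers":0},{"dp":[0,0,0],"turn":[0,0,0],"fingers":0},{"dp":[0,0,0],"turn":[0,0,0],"fingers":0}])

```text
clock: 12.63
eef_pos: [456.3, 47.7, 146.4]
tcp_rot: [-3.142, -0.0, -3.142]
contact_force: [-0.4, 0.1, -0.0]
opening: 0.999
grasp_force: 0.0
```

play_rows(rows=[{"dp":[0,0,-0.2],"turn":[0,0,0],"fingers":0},{"dp":[0,0,-0.4],"turn":[0,0,0],"fingers":0},{"dp":[0,0,-0.6],"turn":[0,0,0],"fingers":0},{"dp":[0,0,-0.8],"turn":[0,0,0],"fingers":0},{"dp":[0,0,-0.9],"turn":[0,0,0],"fingers":0}])

```text
clock: 13.05
eef_pos: [455.3, 47.6, 263.4]
tcp_rot: [-3.141, -0.002, -3.142]
contact_force: [1.3, -0.1, 0.2]
opening: 1.0
grasp_force: 0.0
```

play_rows(rows=[{"dp":[0.3,0,-0.9],"turn":[0,0,0],"fingers":0},{"dp":[0.3,-0.9,-0.5],"turn":[0,0,0],"fingers":0},{"dp":[0,-1,0],"turn":[0,0,0],"fingers":0},{"dp":[0,-1,0],"turn":[0,0,0],"fingers":0},{"dp":[0,-1,0],"turn":[0,0,0],"fingers":0}])

```text
clock: 13.47
eef_pos: [432.5, -108.7, 319.5]
tcp_rot: [-3.141, 0.002, -3.14]
contact_force: [0.7, -0.0, 0.1]
opening: 0.997
grasp_force: 0.0
```

play_rows(rows=[{"dp":[0,-1,0],"turn":[0,0,0],"fingers":0},{"dp":[0,-1,0],"turn":[0,0,0],"fingers":0},{"dp":[0,0,0],"turn":[0,0,0],"fingers":0},{"dp":[0,0,0],"turn":[0,0,0],"fingers":0},{"dp":[0,0,0],"turn":[0,0,0],"fingers":0}])

```text
clock: 13.88
eef_pos: [432.4, -187.1, 318.1]
tcp_rot: [3.141, -0.0, 3.14]
contact_force: [-0.6, -0.2, 0.5]
opening: 1.0
grasp_force: 0.0
```

```bash
python3 -c "
from h import *
e=snap('scene','s7');t=snap('top','t7');cv2.imwrite('pics/c7.png',np.hstack([cv2.resize(x[...,::-1],(400,500),interpolation=cv2.INTER_CUBIC) for x in(e['pixels'][170:270,250:330],t['pixels'][140:240,222:302])]))
print(r.sense()['eef_pos'])"
```

```text
[ 432.69011611 -186.18504585  318.10171057]
```

View pics/c7.png

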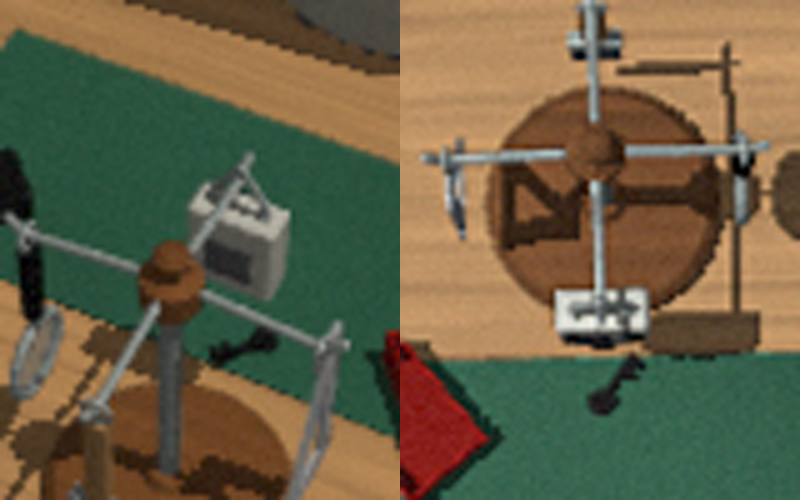

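The timer hangs on the free hook, scene crop (240,230). The battery cover faces the post, the dial faces the robot's edge, and the crown is turned to -x, top crop (600,315). I'll wait briefly, then check that nothing moves and hand in.

play_rows(rows=[{"dp":[0,0,0],"turn":[0,0,0],"fingers":0},{"dp":[0,0,0],"turn":[0,0,0],"fingers":0},{"dp":[0,0,0],"turn":[0,0,0],"fingers":0},{"dp":[0,0,0],"turn":[0,0,0],"fingers":0},{"dp":[0,0,0],"turn":[0,0,0],"fingers":0}])

```text
clock: 14.4
eef_pos: [432.8, -186.9, 317.9]
tcp_rot: [3.142, 0.0, -3.141]
contact_force: [0.0, -0.2, 0.1]
opening: 1.0
grasp_force: 0.0
```

play_rows(rows=[{"dp":[0,0,0],"turn":[0,0,0],"fingers":0},{"dp":[0,0,0],"turn":[0,0,0],"fingers":0},{"dp":[0,0,0],"turn":[0,0,0],"fingers":0},{"dp":[0,0,0],"turn":[0,0,0],"fingers":0},{"dp":[0,0,0],"turn":[0,0,0],"fingers":0}])

```text
clock: 14.82
eef_pos: [432.7, -187.3, 317.9]
tcp_rot: [3.142, -0.0, 3.142]
contact_force: [-0.0, -1.3, -0.2]
opening: 0.999
grasp_force: 0.0
```

```bash
python3 -c "
from h import *
np.set_printoptions(precision=1,suppress=True)
t=load('t7');a,b=ray(t,228,171.8,208),ray(t,295.6,169.2,208);print(a,b,'crown deg',np.degrees(np.arctan2(b[0]-a[0],a[1]-b[1])))
e=snap('scene','s8');f=load('s7');print('diff',np.abs(e['pixels'][190:240,280:320].astype(int)-f['pixels'][190:240,280:320]).mean())
print(r.sign_off())"
```

```text
[541.3 145.7 208. ] [543.6 -52.  208. ] crown deg 0.6711431654983623
diff 2.3533333333333335
the job is handed in; nothing more can be done
None
```

The timer hangs by its bail on the free hook with its dial facing outward. The stand is turned so that hook points to the robot's edge, within about 1°. I handed the job in at about 15 s and don't have the judge's result.

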